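# Start the trolley chiller in its order

### The arm

A 7-joint arm with a two-finger parallel gripper is mounted at the origin on the work surface. World frame = base frame: x ahead of the robot, y to its left, z up, the work surface at z = 0. Lengths are in mm, angles in rad, forces in N, time in s.
With the tool pointing down it reaches from about 400 to 900 mm from the base axis. Payload 5.5 kg.
Tool frame: the origin (TCP) lies at the very end of the fingers, on their centre line; the grasp point (between the pads) lies 19 mm behind it; z points along the fingers, y is the line along which they close (so a half turn about z gives the same grasp; the last joint's range is limited). The gripper opens to 92 mm and grips with 3 to 60 N. Pads are 19 mm wide; open, the fingers measure 130 mm over their backs; the gripper's body (75 mm by 190 mm) begins 47 mm behind the grasp point.
Start: joints at [1.598, 0.501, -0.427, 1.55, 0.221, 1.138, -0.21], TCP at [151.888, -632.005, 226.729] pointing down, gripper open.
Joint ranges: [-2.88, 2.88], [-0.31, 2.03], [-1.54, 1.56], [0.2, 2.42], [-1.41, 4.55], [0.19, 2.02], [-2.57, 2.57]. Speed limits (rad/s): [2.57, 2.57, 3.14, 3.14, 3.14, 3.14, 3.14].

### API

Orientations are given as a unit quaternion [x, y, z, w].
In Python, from plant import * gives the robot as it stands.
- The arm moves only by the tool play_rows, never from a script. Its argument "increments" is text: rows parted by semicolons, each of 5 numbers parted by spaces: the opening, from 0 (shut) to 1 (fully open), then the shift along the world's x, y, z in cm, then the turn about the world's z in degrees. A call has 1 to 5 rows; each row shifts and turns the commanded pose from where the row before left it; what a row does not reach is not made up. A row lasts 1/10 s, in which the tool goes at most 50 mm and 8.59 degrees, less where a joint would pass 70% of its speed; a pose out of reach is approached as far as the arm can. A call is refused whole if a number of a shift passes 5 or a number of a turn 8.59, either way. A call with a gripper value outside its range is refused whole. The fingers move at their own pace and stop on an object; "squeeze" is the grip in N (left out, the last holds). Time passes only in rows, so rows that do not move let the fingers close. It gives the time, the measured TCP pose, the force, the opening and the grip force at its end, in the units of the state.
- read_state(): the state, without advancing time (a new reading comes with each control period).
- snapshot(name): name is "side" or "top"; returns a dict with "image" (384x512x3 uint8, red, green, blue), "range_z" (384x512 float32, mm along the optical axis (not along the pixel's ray), 0 where there is no reading), "fov_y" (degrees; the focal length in pixels is half the picture's height over the tangent of half this angle, whatever the lens; pixels are square), "cx", "cy" (the principal point, pixels), "dist" ([k1, k2, p1, p2, k3] as OpenCV has them; the pictures are not rectified), "rvec" (rotation vector, rad) and "tvec" (3), from world to camera coordinates, as OpenCV has them. Camera axes: x right, y down, z forward; pixel columns grow to the right and rows downward; lengths in mm; the calibration is good to about 2 mm. A picture is of the moment at which its call begins.
- job_done(): hands the job in; it is judged then, once.
Trained networks look in the newest picture that a camera, given by its name, has taken for a name from the list of things; names that differ only in an ending like _2 or _b are one class to them, and where a whole thing is asked for, a point or a joint stands for the part that bears it (a point fixed in the world has none). Each returns a list of dicts, best first, with "confidence" (0 to 1); they miss things now and then, are a little off and sometimes report something else, mostly with a low value. They report only what shows in the picture. A call takes as long as a camera call.
- recognise(camera, label): "position" ([row, column] in pixels, amid what is visible of it).
- regions_of(camera, label): "region" (384x512 bool, what is visible of it) and "position" ([row, column] in pixels, amid what is visible of it).
- spot_point(camera, label): "position" ([row, column] in pixels: a listed point, or the origin of a listed thing).
The state is a dict: "time_s": time; "q": joint angles; "joint_velocities": joint speeds; "effort": joint torques, N m; "position": TCP position; "ee_rot": TCP orientation; "ft_force": force on the tool from outside, world axes, zero at the start; "ft_torque": the same for the moment, N m; "opening": opening from 0.0 (shut) to 1.0 (fully open); "grip_force": force on a finger pad.
Only numpy, scipy, OpenCV 4.12 (cv2) and the standard library are available. Lean on these libraries where they do the work, as an engineer would, in place of code of your own. Each camera call takes 0.05 s, during which the arm holds its last target. There are 200 camera calls.

### The job

Start the minibar trolley's chiller in its proper order: press the round key fully in, then press the long bar key fully in, and last press down the raised far end of the rocker switch until it has tipped fully over. The keys stay in by themselves. Leave the square key alone, grip and lift nothing, and leave everything else on the trolley where it stands.

Things in the scene. Friction and masses are not known exactly. Their poses are not given: they have to be found in the camera images.
- box_a: Low grey control box, fixed, 110 mm (x) by 170 mm (y), flat top 40 mm above the surface; origin under its centre, x away from the robot at yaw 0. Carries the round key and the square key, 42 mm either side of its middle along y, which on which side varies. Turned up to 23 degrees; may be the left or the right box.
- box_b: Low grey control box, fixed, 110 mm (x) by 170 mm (y), flat top 40 mm above the surface; origin under its centre, x away from the robot at yaw 0. Carries the long bar key and the rocker switch, 42 mm either side of its middle along y, which on which side varies. Turned up to 23 degrees; may be the left or the right box.
- round_key (a joint): Joint of the round key, black, a disc 38 mm across, on box_a. Value in m: 0 = out (top 58 mm above the work surface), 0.008 = fully in (top at 50 mm). Moves straight down at about 2.5 N, has no spring, stays where it is left, then meets a firm stop. 
- round_key_top (a point): Centre of the top face of the round key; moves with it. z up; x and y are those of its box (x away from the robot at yaw 0).
- bar_key (a joint): Joint of the long bar key, black, 66 mm long (box x) and 22 mm wide (box y), on box_b. Value in m: 0 = out (top 58 mm above the work surface), 0.008 = fully in (top at 50 mm). Moves straight down at about 2.5 N, has no spring, stays where it is left, then meets a firm stop. 
- bar_key_top (a point): Centre of the top face of the long bar key; moves with it. z up; x and y are those of its box (x away from the robot at yaw 0).
- rocker (a joint): Joint of the rocker switch, a black V-shaped paddle on box_b, 64 mm long (box x), 30 mm wide, pivot 56 mm above the work surface, between two steel cheeks. Value in rad: starts at -0.2 to -0.16 with the far end (away from the robot) raised; 0.2 = tipped fully over, far half level, firm stop. No spring, stays where it is left; takes about 2 N at the pressing point.
- rocker_far (a point): Pressing point on the upper face of the rocker's far half, 23 mm from the pivot, 9 mm in from its far edge; moves with the rocker, about 69 mm above the work surface at the start and 60 mm when tipped over. Its axes tilt with the paddle; y is the pivot's direction.
- square_key (a joint): Joint of the square key, black, 38 x 38 mm, on box_a. Value in m: 0 = out (top 58 mm above the work surface), 0.008 = fully in (top at 50 mm). Moves straight down at about 2.5 N, has no spring, stays where it is left, then meets a firm stop. To be left alone.
- square_key_top (a point): Centre of the top face of the square key; moves with it. z up; x and y are those of its box (x away from the robot at yaw 0).
- mill_1: Squat black wooden pepper mill, 54 mm across, 85 mm high, standing between the two boxes; origin under its centre. Bystander.
- mill_2: The other pepper mill, same size, right of the boxes; origin under its centre. Bystander.
- stopper: Stainless wine stopper, 38 mm across, 52 mm high, standing on its cap between the boxes; origin under its centre. Bystander.
- shaker: Matte gold cocktail shaker, 86 mm across, 200 mm high, standing beyond the boxes; origin under its centre. Bystander.
- corkscrew: Red plastic T-handled corkscrew lying flat, handle 112 mm long (its y) and 22 mm thick, steel worm reaching 96 mm along its x; origin under the handle's middle. Bystander, left of the boxes.
- mini_1: Miniature amber bottle, 38 mm across, 105 mm high, beyond the boxes; origin under its centre. Bystander.
- mini_2: Miniature green bottle, 38 mm across, 105 mm high, beyond the boxes; origin under its centre. Bystander.

How it is judged (in metres and radians):
On the way, in this order (a step that is already met when the one before it is completed fails the run):
1. the round key is pressed fully in (value of joint round_key above 0.0065 m), for 0.1 s.
2. then the long bar key is pressed fully in (value of joint bar_key above 0.0065 m), for 0.1 s.
3. then the rocker is tipped fully over (value of joint rocker above 0.14 rad), for 0.1 s.
At the end, for the whole second after the job is handed in: Round and bar key at least 6.5 mm in (of 8), rocker beyond 0.14 rad (of 0.2), square key less than 2 mm in, every bystander within 20 mm of where it started (value of joint each of round_key, bar_key above 0.0065 m and value of joint rocker above 0.14 rad and value of joint square_key below 0.002 m and distance of each of mill_1, mill_2, stopper, shaker, corkscrew, mini_1, mini_2 from where it was at the start of the episode below 0.02 m); the robot touches nothing.
It fails at once if the bar key is pressed (over 2 mm) before the round key is in (value of joint bar_key above 0.002 m and value of joint round_key below 0.0065 m).
It fails at once if the rocker is tipped past its middle before the round and bar keys are in (value of joint rocker above 0 rad and value of joint any of bar_key, round_key below 0.0065 m).
It fails at once if the square key is pressed (over 2 mm) (value of joint square_key above 0.002 m).
It fails at once if a bystander is lifted, carried or pushed more than 20 mm (distance of any of mill_1, mill_2, stopper, shaker, corkscrew, mini_1, mini_2 from where it was at the start of the episode above 0.02 m).
It also fails if it takes over 38 s, if anything falls off the work surface, if the arm or the gripper's body presses on something with over 40 N, if the wrist force passes 120 N, or if a joint passes its speed limit or range.

## Working session

There is one attempt and no reset: what is moved stays moved. The work goes in short steps, Python scripts to look and compute and a tool call to move; the robot and the scene stay as the last step left them, time stands still between calls to the robot, and variables do not carry over. Pictures are saved under pics/ and viewed, at most 10 in all, crops included, and the job is handed in when it is done.

Besides the shell and the picture viewer there is one more tool, called after "Emit:" as name(argument=value, ...), one argument or row to a line, values as JSON. play_rows: Moves the arm, as the interface text tells. Its arguments: {"type":"object","properties":{"increments":{"type":"string"},"squeeze":{"type":"number"}},"required":["increments"]}

```bash
mkdir -p pics
cat > h.py <<'E'
from plant import *
import numpy as np, cv2
def cam(s):
    f=192/np.tan(np.radians(s["fov_y"])/2)
    K=np.array([[f,0,s["cx"]],[0,f,s["cy"]],[0,0,1]])
    return K,np.array(s["dist"],float),cv2.Rodrigues(np.array(s["rvec"],float))[0],np.array(s["tvec"],float).ravel()
def world(s,rc,z=None):
    K,d,R,t=cam(s)
    x,y=cv2.undistortPoints(np.array([[[rc[1],rc[0]]]],float),K,d)[0,0]
    ray=R.T@np.array([x,y,1]); c=-R.T@t
    if z is None:
        r,q=int(round(rc[0])),int(round(rc[1]))
        w=s["range_z"][max(r-2,0):r+3,max(q-2,0):q+3]; w=w[w>0]
        return c+ray*np.median(w) if len(w) else None
    return c+ray*(z-c[2])/ray[2]
E
python3 - <<'E'
from h import *
ims=[]
zs=dict(round_key_top=58,square_key_top=58,bar_key_top=58,rocker_far=69,box_a=None,box_b=None,mill_1=None,stopper=None,shaker=None,mini_1=None)
np.set_printoptions(precision=1,suppress=True)
for c in("top","side"):
    s=snapshot(c); cv2.imwrite(f"pics/{c}.png",s["image"][:,:,::-1])
    for l,z in zs.items():
        for p in spot_point(c,l)[:2]:
            print(c,l,round(p["confidence"],2),np.array(p["position"]),world(s,p["position"],z if z else 0),world(s,p["position"]))
print(read_state()["position"],read_state()["ee_rot"],read_state()["time_s"])
E
```

```text
top round_key_top 0.63 [144.3 327.8] [ 752.  -204.8   58. ] [ 746.3 -198.7   95.9]
top round_key_top 0.56 [228.  190.8] [506.  190.6  58. ] [506.  190.5  58.6]
top square_key_top 0.66 [220.2 163.2] [527.5 272.1  58. ] [527.5 271.8  59.1]
top rocker_far 0.64 [195.6 315.1] [ 602.4 -166.4   69. ] [ 602.3 -166.3   69.8]
top box_a 0.97 [222.5 182.2] [519.  227.3   0. ] [520.8 219.1  42. ]
top box_a 0.73 [201.5 325.9] [ 586.4 -208.3    0. ] [ 586.  -201.6   42.5]
top box_b 0.97 [222.5 182.2] [519.  227.3   0. ] [520.8 219.1  42. ]
top box_b 0.73 [201.5 325.9] [ 586.4 -208.3    0. ] [ 586.  -201.6   42.5]
top mill_1 0.85 [208.6 396.8] [ 566.  -427.5    0. ] [ 566.5 -402.7   74.4]
top mill_1 0.79 [245.  251.5] [453.4  15.9   0. ] [461.4  13.8  82.1]
top shaker 0.74 [136.7 243.7] [781.9  42.5   0. ] [754.2  34.9 165.2]
top shaker 0.21 [204.2 346.2] [ 578.6 -270.3    0. ] [ 578.4 -258.2   58.5]
top mini_1 0.68 [202.3 326.4] [ 584.  -209.8    0. ] [ 583.6 -203.1   42.4]
top mini_1 0.58 [151.8 201.4] [735.  171.3   0. ] [727.3 162.4  59.4]
side round_key_top 0.73 [236.  303.7] [509.9 191.7  58. 
[... 496 characters left out ...]
_a 0.68 [170.7 285.1] [ 575.2 -200.6    0. ] [ 571.8 -136.3   38. ]
side box_b 0.86 [267.2 297.4] [521.7 234.9  -0. ] [520.7 290.4  49.3]
side box_b 0.68 [170.7 285.1] [ 575.2 -200.6    0. ] [ 571.8 -136.3   38. ]
side mill_1 0.9 [210.2 326.2] [452.8   1.    0. ] [454.2  30.3  20.5]
side mill_1 0.52 [138.3 292.1] [ 563.8 -420.8    0. ] [ 562.8 -395.    13. ]
side stopper 0.48 [206.8 272.5] [598.4  -4.7   0. ] [597.1  10.   10.3]
side shaker 0.96 [213.4 205.2] [776.5  39.2   0. ] [741.3 176.6  99.7]
side mini_1 0.95 [243.9 207.8] [744.9 166.6   0. ] [739.8 186.5  16.4]
side mini_1 0.67 [169.5 226.2] [ 756.9 -195.9    0. ] [ 755.7 -189.6    3.7]
[ 151.9 -632.   226.7] [ 1.   0.1  0.  -0. ] 1.1
```

View pics/top.png

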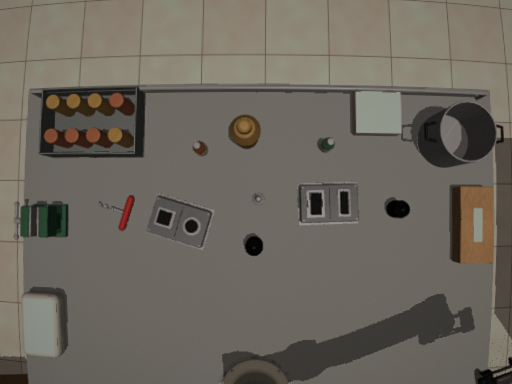

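View pics/side.png

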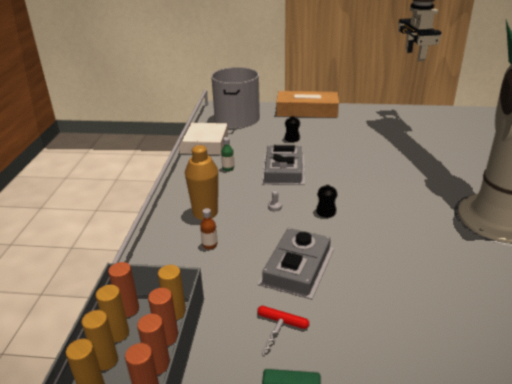

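Top view: the left box carries the square key (row 218, col 165) and the round key (226, 191). The right box appears to carry the rocker (205, 316) and the bar key (203, 344). The two mills are at (245, 254) and (209, 398). I'll check the right box from depth.

Run:
```python
from h import *
np.set_printoptions(precision=1,suppress=True,linewidth=200)
s=snapshot("top");K,d,R,t=cam(s)
a=cv2.resize(s["image"][175:232,290:368],None,fx=5,fy=5,interpolation=cv2.INTER_CUBIC)
b=cv2.resize(s["image"][190:250,142:217],None,fx=5,fy=5,interpolation=cv2.INTER_CUBIC)
h=300;o=np.zeros((h,800,3),np.uint8);o[:285,:390]=a[:285];o[:300,400:775]=b[:300];cv2.imwrite("pics/crop.png",o[:,:,::-1])
v,u=np.mgrid[0:384,0:512]
n=cv2.undistortPoints(np.stack([u,v],-1).reshape(-1,1,2).astype(float),K,d).reshape(-1,2)
Z=s["range_z"].reshape(-1)
W=((np.c_[n,np.ones(len(n))]*Z[:,None])-t)@R
W[Z==0]=0; 
for nm,(x0,x1,y0,y1) in dict(A=(430,610,120,330),B=(500,670,-320,-100)).items():
    m=(W[:,0]>x0)&(W[:,0]<x1)&(W[:,1]>y0)&(W[:,1]<y1)&(W[:,2]>30)
    r=cv2.minAreaRect(W[m][:,:2].astype(np.float32)); print(nm,m.sum(),r)
    q=m&(W[:,2]>50)
    M=q.reshape(384,512).astype(np.uint8)
    k,L,st,ce=cv2.connectedComponentsWithStats(M,connectivity=4)
    for i in range(1,k):
        if st[i,4]>8:
            P=W[(L==i).ravel()]; print(st[i],P.mean(0),np.percentile(P[:,2],[5,50,95]),cv2.minAreaRect(P[:,:2].astype(np.float32)))
Zm=W[:,2].reshape(384,512)
print(Zm[186:224,304:356:2].round().astype(int))
```

```text
A 2134 ((523.4971313476562, 231.32113647460938), (172.40223693847656, 111.48345184326172), 73.94934844970703)
[156 210  16  16 182] [535.5 271.1  59.1] [54.7 59.6 62.7] ((535.6175537109375, 273.1494445800781), (42.960113525390625, 38.69808578491211), 73.58474731445312)
[185 220  13  13 128] [511.7 190.7  58.7] [55.7 58.6 61.8] ((511.6631774902344, 190.69326782226562), (34.99570083618164, 34.630496978759766), 1.1191608905792236)
B 2155 ((582.4177856445312, -211.29776000976562), (110.4708480834961, 170.3404083251953), 2.138716220855713)
[341 191   9  23 185] [ 584.7 -253.7   58.4] [53.4 58.5 62.6] ((584.8460083007812, -254.5244140625), (64.37815856933594, 23.05937957763672), 2.8705244064331055)
[311 193  14  22 258] [ 579.9 -171.    63.7] [57.6 62.7 72.2] ((579.92529296875, -174.17840576171875), (60.83842468261719, 38.638832092285156), 1.8527612686157227)
[308 200   2   7  14] [ 581.2 -148.6   59.6] [56.6 59.6 62.9] ((581.1542358398438, -148.67355346679688), (17.274547576904297, 3.693812131881714), 0.3320445716381073)
[[41 46 41 42  0 43 42 40 42 39 42 39 39 41 41 44 37 41 41 38 38 42 
[... 2310 characters left out ...]
44 39 42 42 40 42 41 39 38 44 44 51 44 42 40 43 44]
 [42 40 43 38 45 39 44 41 46 44 46 44 43 40 40 43 39 41 42 45 42 40 39 44 43 38]
 [42 44 45 44 47 40 47 42 39 40 40 44 44 44 39 42 42 41 38 39 40 41 38 41 43 43]
 [43 38 39 39 41 39 43 40 42 41 42 43 44 43 44 45 40 41 42 41 36 44 36 41 41 36]
 [41 38 38 43 41 40 41 40 39 47 37 42 40 42 45 41 43 38 38 39 40 39 42 41 41 37]
 [40 43 42 39 37 41 42 43 40 41 39 37 42 42 39 38 37 44 41 41 41 39 42 41 34 43]
 [42 39 39 42 40 39 44 42 37 38 42 37 39 43 43 42 39 38 38 38 39 39  6  4  4  5]
 [44 37 43 40 39 39 37  5  3  3  4  4  4  2  4  1  3  2  7  4  7  3  3  2  7  2]
 [ 5  2  4  2  5  4  7  4  2  2  6  3 10  5  1  1  6  5  6  2  5  7  2  4  8  2]]
```

View pics/crop.png

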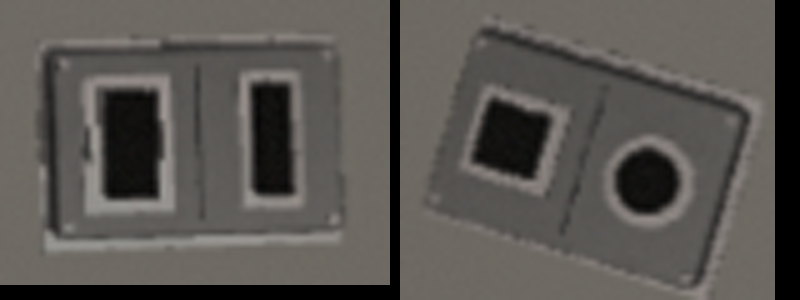

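Confirmed: the rocker is on the left side of box_b (raised far part, 70 mm) and the bar key is on its right. The round key is at about (511, 191), the bar key at (584, -253) and the rocker far point at (604, -168). Now I'll shut the gripper and move above the round key.

Emit:
play_rows(
  increments="0 3.5 3.5 0 0;0 3.5 3.5 0 0;0 3.5 3.5 0 0;0 3.5 3.5 0 0;0 3.5 3.5 0 0",
)

```text
time_s: 1.65
position: [328.0, -455.6, 227.0]
ee_rot: [0.993, 0.118, 0.0, 0.0]
ft_force: [1.0, -1.0, 0.2]
opening: 0.61
grip_force: 0.0
```

Emit:
play_rows(
  increments="0 3 4 0 0;0 3 4 0 0;0 3 4 0 0;0 2.5 4 0 0;0 2.5 4 0 0",
)

```text
time_s: 2.15
position: [467.9, -255.3, 227.1]
ee_rot: [0.993, 0.118, 0.0, 0.0]
ft_force: [0.7, 0.6, 0.4]
opening: 0.179
grip_force: 0.0
```

Emit:
play_rows(
  increments="0 1 4.8 0 0;0 1 4.8 0 0;0 1 4.8 0 0;0 1 4.8 0 0;0 0 4.8 0 0",
)

```text
time_s: 2.65
position: [508.0, -14.9, 227.2]
ee_rot: [0.993, 0.118, 0.001, -0.0]
ft_force: [0.8, 0.1, 0.8]
opening: -0.001
grip_force: 0.0
```

Emit:
play_rows(
  increments="0 0 4.2 -2 -2.5;0 0 4.2 -2 -2.5;0 0 4.2 -2 -2.5;0 0 4.2 -2 -2.5;0 0.2 3.8 -2 -2",
)

```text
time_s: 3.15
position: [508.7, 191.1, 126.2]
ee_rot: [1.0, 0.013, 0.0, -0.0]
ft_force: [0.8, 0.1, -0.1]
opening: 0.004
grip_force: 0.0
```

Run:
```python
from h import *
a=[]
s=snapshot("top");a.append(cv2.resize(s["image"][170:260,130:230],None,fx=4,fy=4))
s=snapshot("side");a.append(cv2.resize(s["image"][180:295,240:340],None,fx=3.13,fy=3.13))
a[1]=a[1][:360];a[0]=a[0][:360]
cv2.imwrite("pics/above.png",np.hstack(a)[:,:,::-1]);print(read_state()["position"])
```

```text
[506.02922334 196.0915156  124.95879245]
```

View pics/above.png

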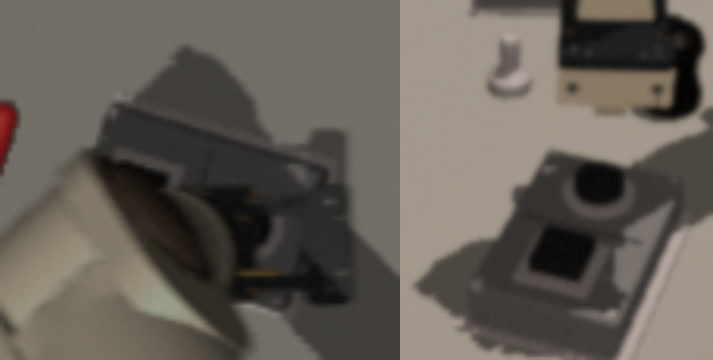

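The side view shows the gripper above the round key (crop about 610, 110). The state drifted a few mm, so I'll check the projection and the reading.

Run:
```python
from h import *
s=snapshot("side");K,d,R,t=cam(s)
for i in range(3):
    st=read_state(); print(st["position"],st["ee_rot"],st["time_s"],st["opening"]); snapshot("side")
p=cv2.projectPoints(np.array([st["position"],[511,191,58]],float),s["rvec"],s["tvec"],K,d)[0].reshape(-1,2);print(p)
im=s["image"].copy()
for x,y in p: cv2.circle(im,(int(x),int(y)),1,(0,255,0),-1)
cv2.imwrite("pics/side2.png",cv2.resize(im[130:280,230:380],None,fx=4,fy=4)[:,:,::-1])
```

```text
[507.06072275 192.79757904 125.67447578] [ 9.99862240e-01  1.65389653e-02 -1.20345181e-03 -7.17441533e-04] 3.3 0.002373150109315853
[508.09254435 190.30749443 126.22138701] [ 9.99888388e-01  1.49250725e-02 -6.73212682e-04 -2.78856848e-05] 3.35 0.006854834844522084
[508.9124453  188.7142434  126.67037456] [ 9.99907645e-01  1.35865662e-02 -1.31483407e-04  3.00012273e-04] 3.4 0.00408471338373932
[[305.00791055 211.05049015]
 [303.22798204 235.80241277]]
```

View pics/side2.png

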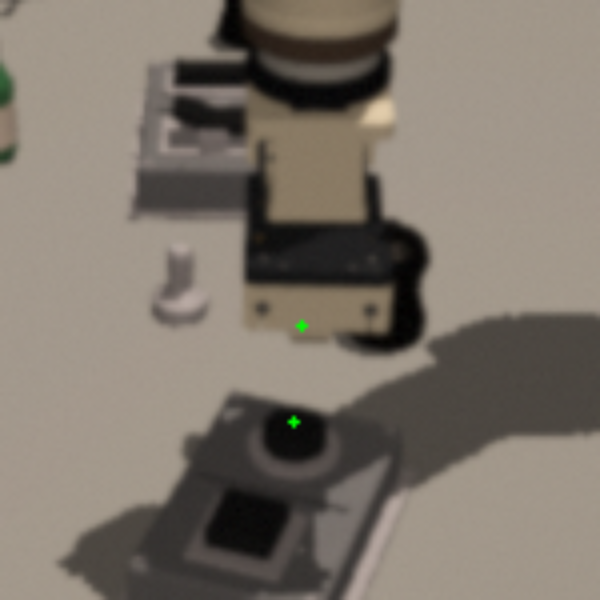

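The offset is settling oscillation only; aim is fine. Descend.

Emit:
play_rows(
  increments="0 0.2 0.1 -2.5 0;0 0 0 -2 0;0 0 0 -1.5 0;0 0 0 -0.4 0;0 0 0 0 0",
)

```text
time_s: 3.95
position: [511.0, 189.1, 62.6]
ee_rot: [1.0, 0.013, -0.0, 0.0]
ft_force: [-0.1, 0.3, 0.3]
opening: 0.003
grip_force: 0.0
```

Emit:
play_rows(
  increments="0 0 0 -0.3 0;0 0 0 -0.3 0;0 0 0 -0.3 0;0 0 0 -0.3 0;0 0 0 0 0",
)

```text
time_s: 4.45
position: [511.3, 190.2, 50.7]
ee_rot: [1.0, 0.013, 0.0, -0.0]
ft_force: [1.4, 0.5, 1.2]
opening: 0.005
grip_force: 0.5
```

Emit:
play_rows(
  increments="0 0 0 -0.1 0;0 0 0 -0.1 0;0 0 0 0 0;0 0 0 0 0",
)

```text
time_s: 4.85
position: [511.3, 190.2, 50.2]
ee_rot: [1.0, 0.013, 0.001, 0.0]
ft_force: [-2.1, -1.5, 14.4]
opening: 0.009
grip_force: 7.2
```

The round key is at its stop (14 N at z = 50). Next, the bar key at about (584, -253).

Emit:
play_rows(
  increments="0 0 0 3 0;0 0 0 4 0;0 0.7 -4.4 1 0;0 0.7 -4.4 0 0;0 0.7 -4.4 0 0",
)

```text
time_s: 5.35
position: [531.8, 56.9, 129.2]
ee_rot: [1.0, 0.014, 0.0, 0.0]
ft_force: [0.2, -0.4, -0.4]
opening: 0.007
grip_force: 0.0
```

Emit:
play_rows(
  increments="0 0.7 -4.5 0 0;0 0.7 -4.5 0 0;0 0.7 -4.5 0 0;0 0.7 -4.5 0 0;0 0.7 -4.5 0 0",
)

```text
time_s: 5.85
position: [566.3, -168.6, 128.4]
ee_rot: [1.0, 0.013, -0.0, -0.0]
ft_force: [-0.2, 0.8, 0.2]
opening: 0.003
grip_force: 0.0
```

Emit:
play_rows(
  increments="0 0.7 -4.5 0 0;0 0.7 -4.1 0 0;0 0.3 0 0 0;0 0 0 0 0;0 0 0 0 0",
)

```text
time_s: 6.35
position: [583.6, -250.8, 128.3]
ee_rot: [1.0, 0.014, -0.0, -0.001]
ft_force: [0.1, 0.0, -0.0]
opening: 0.005
grip_force: 0.0
```

Run:
```python
from h import *
s=snapshot("side");K,d,R,t=cam(s);st=read_state();P=st["position"];print(P,st["time_s"])
p=cv2.projectPoints(np.array([P,[584,-253,58],[604,-168,69],[511,191,50]],float),s["rvec"],s["tvec"],K,d)[0].reshape(-1,2);print(p)
im=s["image"].copy()
for x,y in p: im[int(round(y)),int(round(x))]=(0,255,0)
a=cv2.resize(im[90:190,230:330],None,fx=4,fy=4);b=cv2.resize(im[210:310,250:350],None,fx=4,fy=4)
cv2.imwrite("pics/side3.png",np.hstack([a,b])[:,:,::-1])
```

```text
[ 583.74926393 -250.51876089  128.50479532] 6.4
[[283.50094003 125.39478355]
 [283.35675589 145.82459065]
 [274.81862288 155.75598273]
 [303.13536506 238.51977319]]
```

View pics/side3.png

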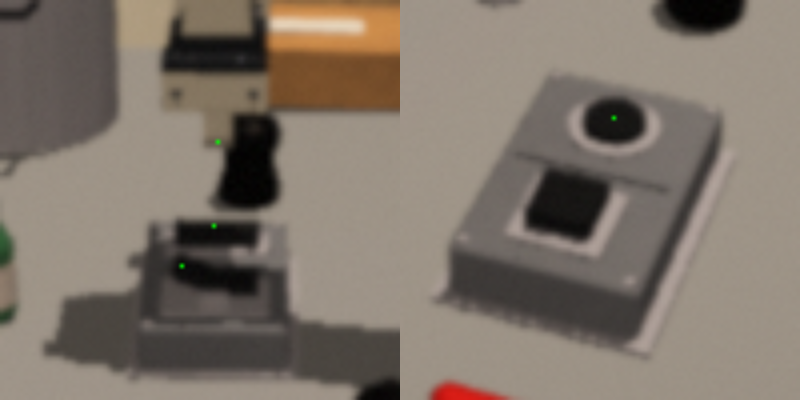

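The round key is visibly in and the tool is lined up over the bar key. Descend.

Emit:
play_rows(
  increments="0 0 -0.2 -2.5 0;0 0 0 -2.2 0;0 0 0 -1.5 0;0 0 0 -0.4 0;0 0 0 0 0",
)

```text
time_s: 6.9
position: [583.7, -253.9, 62.4]
ee_rot: [1.0, 0.014, -0.0, -0.0]
ft_force: [0.2, 0.1, -1.2]
opening: 0.003
grip_force: 0.0
```

Emit:
play_rows(
  increments="0 0 0 -0.3 0;0 0 0 -0.3 0;0 0 0 -0.3 0;0 0 0 -0.3 0;0 0 0 -0.1 0",
)

```text
time_s: 7.4
position: [584.8, -255.2, 50.3]
ee_rot: [1.0, 0.013, 0.001, 0.0]
ft_force: [-1.0, 0.5, 10.6]
opening: 0.004
grip_force: 5.1
```

Emit:
play_rows(
  increments="0 0 0 -0.1 0;0 0 0 0 0;0 0 0 0 0",
)

```text
time_s: 7.7
position: [584.8, -255.2, 50.3]
ee_rot: [1.0, 0.013, 0.001, 0.0]
ft_force: [-0.7, 0.9, 9.3]
opening: 0.004
grip_force: 5.0
```

The bar key is in. Next, the rocker's far end.

Emit:
play_rows(
  increments="0 0 0 2.5 0;0 0 0 2.9 0;0 1 4.3 0 0;0 1.1 4.3 0 0;0 0 0 0 0",
)

```text
time_s: 8.2
position: [606.6, -159.4, 103.6]
ee_rot: [1.0, 0.018, 0.001, -0.003]
ft_force: [0.1, 0.3, 0.7]
opening: 0.003
grip_force: 0.0
```

Emit:
play_rows(
  increments="0 0 0 -1.5 0;0 0 0 -1 0;0 0 0 -0.5 0;0 0 0 -0.4 0;0 0 0 -0.3 0",
)

```text
time_s: 8.7
position: [605.2, -170.4, 65.5]
ee_rot: [1.0, 0.012, 0.0, 0.0]
ft_force: [1.4, -1.2, 2.7]
opening: 0.006
grip_force: 1.0
```

Emit:
play_rows(
  increments="0 0 0 -0.3 0;0 0 0 -0.3 0;0 0 0 -0.1 0;0 0 0 0 0",
)

```text
time_s: 9.1
position: [605.3, -169.5, 60.2]
ee_rot: [1.0, 0.013, 0.0, 0.001]
ft_force: [-1.0, -1.4, 11.1]
opening: 0.006
grip_force: 5.1
```

At the stop with 11 N at z = 60. Retreat and check.

Emit:
play_rows(
  increments="0 0 0 4 0;0 0 0 4 0;0 -2 0 3 0;0 -4 2 0 0;0 -4 2 0 0",
)

```text
time_s: 9.6
position: [504.0, -128.7, 169.3]
ee_rot: [1.0, 0.013, 0.0, 0.0]
ft_force: [-1.3, -0.7, -1.0]
opening: 0.007
grip_force: 0.0
```

Emit:
play_rows(
  increments="0 -4 2 0 0;0 -4 2 0 0;0 0 0 0 0;0 0 0 0 0;0 0 0 0 0",
)

```text
time_s: 10.1
position: [425.9, -89.4, 169.1]
ee_rot: [1.0, 0.013, 0.001, 0.0]
ft_force: [0.2, -0.4, 0.4]
opening: 0.001
grip_force: 0.0
```

Run:
```python
from h import *
s=snapshot("side");im=s["image"]
a=cv2.resize(im[110:210,230:330],None,fx=4,fy=4);b=cv2.resize(im[210:310,250:350],None,fx=4,fy=4)
cv2.imwrite("pics/end.png",np.hstack([a,b])[:,:,::-1]);print(read_state()["position"],read_state()["ft_force"])
```

```text
[426.06079891 -89.41248205 168.98973862] [ 0.25546412 -0.67678481  0.93344732]
```

View pics/end.png

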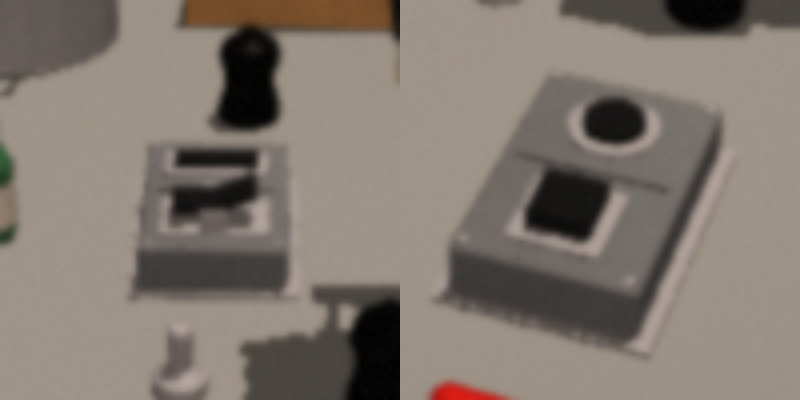

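The rocker is tipped (near end raised, crop 240, 185), the bar and round keys are in, and the square key is out. Handing in.

```bash
python3 -c "
from plant import *
print(job_done())"
```

```text
the job is handed in; nothing more can be done
None
```

I pressed the round key and then the bar key fully in, then tipped the rocker fully over; the final picture shows all three set and the square key still out, and the job is handed in at about 10 s (no verdict was returned).

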